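# Hang the cleaned gauge basket on the drip stand with the lifting hook

### The job

The parts basket has just been cleaned and must not be touched by the gripper: take the orange-handled lifting hook from its rest, catch the basket's blue bail with it, carry the basket upright and hang it by the bail in the notches of both prongs of the drip stand, without knocking it or letting it drop. Then unhook the lifting hook and hang it back in its slotted rest, and leave the micrometer stand, the calculator and the caliper where they are.

Things in the scene. Friction and masses are not known exactly. Their poses are not given: they have to be found in the camera images.
- lifter: Upright steel lifting hook, 120 g. Origin: bottom of its carrying notch (rod centreline), midway between two parallel feet of 6 mm rod at y +-11 mm; z up, x the way the feet point. Each foot is a 45 degree V in xz: (-16,16) to (0,0) to the open tip (16,16) mm. A 6 mm bar lying in it has its centre at z 8.5 mm. Shank 8 mm thick at x -18 mm, one rod above z 34 mm; total height 140 mm.
- grip (a point): Grip point on the lifting hook's orange handle, at x -18, y 0, z 104 mm from lifter. Handle block: 34 mm along x, 20 mm along y (grip across y, from above), from 23 mm below to 33 mm above this point. Under the handle a collar disc, 32 mm across and 6 mm thick (lifter z 75 to 81 mm), carries the tool in its rest.
- rest: Fixed aluminium tool rest. Origin on the table under the parked shank. Plate, top at z 100 mm, 8 mm thick, x -32 to 58 mm, 64 mm wide; its 16 mm wide slot along x is open to -x. The collar lies on the plate behind a yellow 4 mm ridge (x -32 to -26 mm): lift at least 8 mm, then draw out to -x; return likewise. Parked lifter: its origin at x 18, y 0, z 25 mm, axes as the rest's.
- basket: Steel wire parts basket with three gauge rings fixed in it, 0.45 kg give or take a quarter, 90 mm along x, 110 mm along y, rim 52 mm high. Origin: centre of its underside, z up. The bail (its blue wire handle) swings on pivots at x 0, z 48 mm, y +60 and -60 mm.
- bar_mid (a point): Middle of the bail's top bar: blue 6 mm rod, straight for 104 mm along this point's y axis, 80 mm from the pivot axis; z points away from the pivots along the bail. The bail starts leaning to either side of upright by up to 0.8 rad, held by slight hinge friction, and swings when pushed.
- stand: Fixed drip stand: grey base 190 x 150 x 12 mm (x -55 to 135 mm), post 260 mm high at x 100 mm. Origin on the table under the hook notches. Two parallel prongs of 8 mm rod at y +-32 mm run from a black carriage on the post towards -x: level to x 20 mm, then a V of 45 degrees, centrelines (20,20), (0,0), open tip (-18,18) mm in xz from the notch bottom. Notch height: see notch_low.
- notch_low (a point): Lowest possible place of the notch bottoms' centreline, midway between the two prongs, 160 mm above the table. The carriage is clamped by hand at an unmeasured height: the real notches lie 0 to 25 mm above this point, so find them by touch or sight. A hung 6 mm bar has its centre 9.9 mm above the notch centreline.
- micrometer: Bystander: grey micrometer stand, 110 mm by 70 mm, 96 mm high; origin at the centre of its underside.
- calculator: Bystander: black desk calculator, 135 mm by 75 mm, 14 mm high; origin at the centre of its underside.
- caliper: Bystander: caliper lying flat, 200 mm long along its x axis, jaws to -y, 12 mm high; origin under the middle of its beam.
Mind the look-alikes: they are no part of the job. Leave any purple look-alike of the lifter alone.

How it is judged:
By the outcome, as a careful person would: the job done as asked, in the order asked, and still so for the second after the job is handed in, with the robot touching nothing.
It also fails if it takes over 72 s, if anything falls off the work surface, if the arm or the gripper's body presses on something with over 40 N, if the wrist force passes 120 N, or if a joint passes its speed limit or range.

### The arm

A 6-joint arm with a two-finger parallel gripper is mounted at the origin on the work surface. World frame = base frame: x ahead of the robot, y to its left, z up, the work surface at z = 0. Lengths are in m, angles in rad, forces in N, time in s.
With the tool pointing down it reaches from about 0.325 to 0.9 m from the base axis. Payload 6.1 kg.
Tool frame: the origin (TCP) lies midway between the tips of the shut fingers; the grasp point (between the pads) lies 19 mm behind it; x points along the fingers, y is the direction in which the jaws open and shut, and the axes are right-handed (so a half turn about x gives the same grasp; the last joint's range is limited). The gripper opens to 85 mm and grips with 20 to 120 N. Pads are 22 mm wide; open, the fingers measure 114 mm over their backs; the gripper's body (76 mm by 85 mm) begins 54 mm behind the grasp point. The pads swing forward as they close: fully open they stand 13 mm farther back than shut.
Start: joints at [-1.272, 0.22, 1.526, -0, 1.395, -0.126], TCP at [0.258, -0.569, 0.231] pointing down, gripper open.
Joint ranges: [-2.98, 2.98], [-0.91, 2.08], [0.09, 2.57], [-1.24, 4.39], [0.2, 2.65], [-2.68, 2.68]. Speed limits (rad/s): [2.57, 2.57, 3.01, 3.14, 3.14, 3.14].

### API

Orientations are given as [roll, pitch, yaw] about the fixed x, y, z axes, in that order (R = Rz(yaw) Ry(pitch) Rx(roll)).
In Python, from plant import movep, move_l, set_joints, gripper_to, hold, inverse_kinematics, observe, get_image, get_calibration, Unreachable, job_done gives the robot as it stands. Calls block until the motion is done:
- movep(position, orientation): joint-space move of the TCP to a pose.
- move_l(position, feed=0.15, rotation=None, max_force=None): straight line of the TCP; rotation=None keeps the orientation; feed is the mean speed in m/s. With max_force (N) it stops when the force on the tool has changed by that much, and returns True; else False.
- set_joints(angles): joint-space move.
- gripper_to(opening, f_grip=None): finger opening in m; f_grip is the grip in N (None keeps the last); returns when the fingers have stopped.
- hold(seconds).
- inverse_kinematics(position, orientation): joint angles nearest the present ones, or None.
- observe(): the state.
- get_image(name): name is "scene" or "top" or "wrist"; returns (picture, depth): 480x640x3 uint8, red, green, blue; 480x640 float32, m along the optical axis (not along the pixel's ray), 0 where there is no reading.
- get_calibration(name): a dict with "intrinsics" (3x3 intrinsics, pixels), "world_from_camera" (4x4, takes a point from camera to world coordinates). Camera axes: x right, y down, z forward; pixel columns grow to the right and rows downward; lengths in m; the calibration is good to about 2 mm. A picture is of the moment at which its call begins: read the wrist's pose just before it. get_calibration takes no time and is no camera call; for the wrist camera it gives the pose at the moment of the call.
A pose or a line that the arm cannot do raises Unreachable and nothing moves.
- job_done(): hands the job in, once; it reports no verdict.
The state is a dict: "time_s": time; "q": joint angles; "joint_velocities": joint speeds; "joint_torque": joint torques, N m; "eef_pos": TCP position; "tcp_rot": TCP orientation; "ft_force": force on the tool from outside, world axes, zero at the start; "torque": the same for the moment, N m; "opening": finger opening in m.
Only numpy, scipy, OpenCV 4.12 (cv2) and the standard library are available. Lean on these libraries where they do the work, as an engineer would, in place of code of your own. Each camera call takes 0.05 s, during which the arm holds its last target. There are 200 camera calls.

## Working session

There is one attempt and no reset: what is moved stays moved. The work goes in short steps, each a Python script; the robot and the scene stay as the last script left them, time stands still between calls to the robot, and variables do not carry over. Pictures are saved under pics/ and viewed, about 8 in all and at most 12, crops included, and the job is handed in when it is done.

```bash
ls; mkdir -p pics
python3 - <<'E'
from plant import *
import numpy as np,cv2
for n in ("scene","top"):
    p,d=get_image(n); c=get_calibration(n)
    cv2.imwrite(f"pics/{n}0.png",p[:,:,::-1]); np.savez(f"{n}0.npz",p=p,d=d,K=c["intrinsics"],T=c["world_from_camera"])
    print(n,c["intrinsics"],np.round(c["world_from_camera"],3))
print(observe())
E
```

```text
pics
scene [[540.66540675   0.         323.57244801]
 [  0.         540.66540675 235.90301814]
 [  0.           0.           1.        ]] [[ 0.036  0.616 -0.787  1.272]
 [ 0.999 -0.008  0.04  -0.029]
 [ 0.019 -0.787 -0.616  0.678]
 [ 0.     0.     0.     1.   ]]
top [[504.60454238   0.         313.33464795]
 [  0.         504.60454238 247.02492336]
 [  0.           0.           1.        ]] [[ 1.500e-02 -9.910e-01  1.340e-01  4.480e-01]
 [-1.000e+00 -1.500e-02 -5.000e-03 -1.000e-03]
 [ 7.000e-03 -1.340e-01 -9.910e-01  1.114e+00]
 [ 0.000e+00  0.000e+00  0.000e+00  1.000e+00]]
{'time_s': 0.1, 'q': array([-1.27209726e+00,  2.21184484e-01,  1.52752903e+00,  2.06557240e-05,
        1.39467807e+00, -1.26115266e-01]), 'joint_velocities': array([-0.00047634, -0.00285148, -0.00175349,  0.00063144,  0.00329922,
        0.00036915]), 'joint_torque': array([ 2.00829505e-03, -4.98243427e+01, -3.90546942e+01, -1.68815418e-04,
        5.65622744e-03, -3.79747485e-05]), 'eef_pos': array([ 0.25742455, -0.56891624,  0.23026846]), 'tcp_rot': array([-1.70821209,  1.56899728,  1.85819126]), 'ft_force': array([-0.66334241, -0.52041162,  0.05314369]), 'torque': array([-0.02523002,  0.03577113,  0.0293788 ]), 'opening': 0.0854198423913134}
```

View pics/scene0.png

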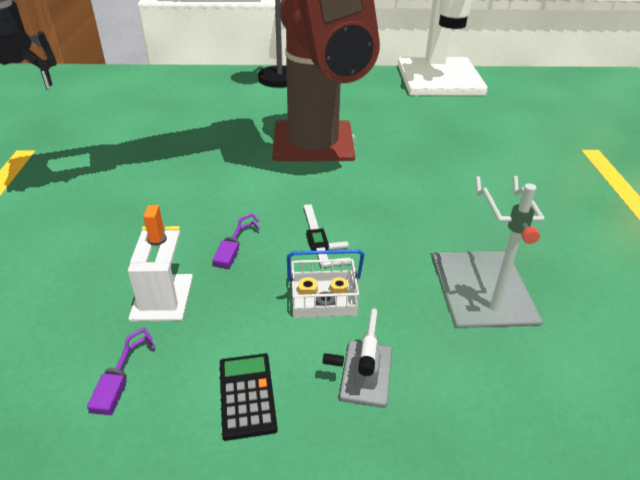

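View pics/top0.png

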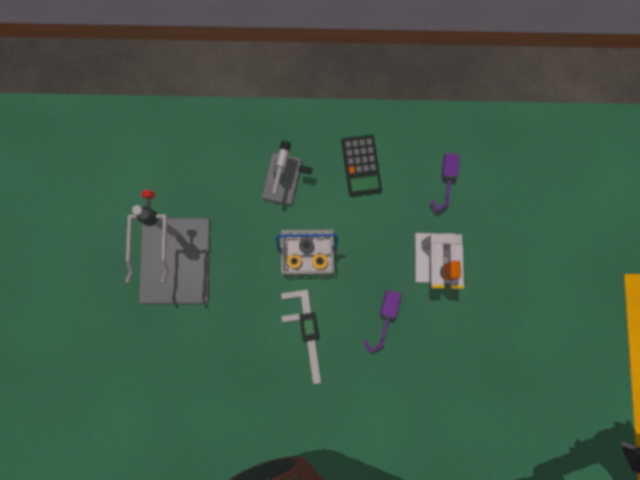

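Scene view: the orange handle in the white rest is at (153,224), and the basket's blue bail is at (325,253). The stand with its red knob is at (530,235), with prong tips at (480,186) and (516,184). The two purple look-alikes lie flat at (237,240) and (120,375); only the upright orange one fits the description. The top view agrees: handle (453,270), bail bar on row 237 and prong tips at (128,277) and (165,277).

```bash
cat > h.py <<'E'
import numpy as np,cv2
def cloud(p,d,K,T):
    v,u=np.mgrid[0:480,0:640]
    X=np.stack([(u-K[0,2])/K[0,0]*d,(v-K[1,2])/K[1,1]*d,d],-1)
    return X@T[:3,:3].T+T[:3,3]
def load(n):
    f=np.load(n+".npz"); return f["p"],cloud(**{k:f[k] for k in("p","d","K","T")}),f["d"]>0
def hue(p):
    return cv2.cvtColor(p,cv2.COLOR_RGB2HSV)
def stat(P):
    return len(P),np.round(np.percentile(P,[2,50,98],axis=0)*1e3,0).tolist() if len(P) else None
def line(P):
    c=np.median(P,0); w=np.linalg.svd(P-P.mean(0))[2][0] if len(P)<3000 else None
    return np.round(P.mean(0),4),np.round(w,3)
E
python3 - <<'E'
from h import *
for n in("scene0","top0"):
    p,X,ok=load(n); H=hue(p); h,s,v=[H[...,i].astype(int) for i in range(3)]
    x,y,z=np.moveaxis(X,-1,0)
    reg=ok&(x>.25)&(x<.8)&(abs(y)<.5)
    print(n)
    near=lambda a,b,r:(abs(x-a)<r)&(abs(y-b)<r)
    om=reg&(h<14)&(s>180)&(v>120)&(y<-.15)
    print(" handle",stat(X[om]), "top", stat(X[om&(z>.15)]))
    ym=reg&(h>17)&(h<32)&(s>150)&(y<-.15); print(" ridge",stat(X[ym]))
    b=reg&(h>105)&(h<128)&(s>130)&(abs(y)<.2); print(" blue",stat(X[b])); 
    B=X[b]; 
    Bt=B[B[:,2]>np.percentile(B[:,2],90)-.012]; print("  bar",stat(Bt),line(Bt))
    pl=reg&(z>.094)&(z<.106)&(y<-.15)&(s<60); print(" plate",stat(X[pl]))
    r=cv2.minAreaRect((X[pl][:,:2]*1000).astype(np.float32)); print("  rect",r)
    pr=reg&(y>.15)&(z>.145)&(z<.24)&(s<90); print(" prongs",stat(X[pr]))
    np.save(n+"_prong.npy",X[pr])
    bs=reg&(y>.15)&(z>.008)&(z<.016); print(" base",stat(X[bs])); 
    if bs.sum(): print("  rect",cv2.minAreaRect((X[bs][:,:2]*1000).astype(np.float32)))
    red=reg&((h<8)|(h>172))&(s>150)&(y>.15); print(" knob",stat(X[red]))
    if n=="top0":
        g=(h>40)&(h<90)&(s>80)
        bk=reg&(z>.02)&(z<.058)&near(.43,.04,.1)&~b; print(" basket",stat(X[bk])); print("  rect",cv2.minAreaRect((X[bk][:,:2]*1000).astype(np.float32)))
E
```

```text
scene0
 handle (415, [[529.0, -283.0, 109.0], [555.0, -271.0, 135.0], [558.0, -265.0, 159.0]]) top (85, [[529.0, -283.0, 150.0], [555.0, -269.0, 155.0], [558.0, -266.0, 160.0]])
 ridge (52, [[508.0, -307.0, 100.0], [512.0, -259.0, 103.0], [515.0, -244.0, 105.0]])
 blue (305, [[586.0, -53.0, 50.0], [607.0, 10.0, 125.0], [611.0, 69.0, 128.0]])
  bar (201, [[604.0, -50.0, 118.0], [608.0, 13.0, 126.0], [611.0, 68.0, 129.0]]) (array([0.6077, 0.0107, 0.1253]), array([ 0.031, -1.   ,  0.002]))
 plate (1329, [[516.0, -307.0, 95.0], [578.0, -268.0, 99.0], [618.0, -244.0, 103.0]])
  rect ((564.89453125, -276.21783447265625), (65.67430114746094, 108.81287384033203), 89.49765014648438)
 prongs (1398, [[511.0, 263.0, 150.0], [628.0, 295.0, 204.0], [642.0, 332.0, 236.0]])
 base (5422, [[477.0, 227.0, 9.0], [581.0, 291.0, 12.0], [659.0, 370.0, 14.0]])
  rect ((566.1201171875, 299.0535888671875), (191.1619415283203, 150.50144958496094), 0.9063758254051208)
 knob (182, [[663.0, 291.0, 194.0], [671.0, 300.0, 207.0], [673.0, 310.0, 214.0]])
top0
 handle (77, [[524.0, -283.0, 155.0], [536.0, -273.0, 161
[... 332 characters left out ...]
], [607.0, 65.0, 130.0]]) (array([ 0.6052, -0.0038,  0.1263]), array([-0.015,  1.   ,  0.016]))
 plate (1065, [[517.0, -307.0, 96.0], [576.0, -265.0, 99.0], [614.0, -245.0, 103.0]])
  rect ((565.6555786132812, -276.2618713378906), (102.0717544555664, 65.90802001953125), 0.5528712272644043)
 prongs (1007, [[506.0, 263.0, 162.0], [599.0, 294.0, 205.0], [653.0, 334.0, 229.0]])
 base (4892, [[472.0, 226.0, 8.0], [556.0, 291.0, 11.0], [653.0, 369.0, 15.0]])
  rect ((463.40521240234375, 296.3213195800781), (389.9189147949219, 150.24940490722656), 1.202722430229187)
 knob (72, [[659.0, 290.0, 0.0], [665.0, 299.0, 211.0], [723.0, 372.0, 215.0]])
 basket (0, None)
  rect ((0.0, 0.0), (0.0, 0.0), 0.0)
```

Run:
```python
from h import *
for n in("scene0","top0"):
    P=np.load(n+"_prong.npy")
    for side,(a,b) in {"R":(.255,.278),"L":(.318,.342)}.items():
        Q=P[(P[:,1]>a)&(P[:,1]<b)]
        print(n,side,[(int(e*1e3),len(q:=Q[(Q[:,0]>=e)&(Q[:,0]<e+.004)]),*(np.round(np.median(q,0)[1:]*1e3,1) if len(q) else ())) for e in np.arange(.500,.570,.004)])
from plant import *
for psi in(0,np.pi):
    q=inverse_kinematics([.541,-.2745,.21],[0,np.pi/2,psi]); print(psi,q)
    for pt in([.6,.0,.3],[.5,.3,.3]): print(inverse_kinematics(pt,[0,np.pi/2,psi]))
movep([.541,-.2745,.24],[0,np.pi/2,0]); hold(.2)
c=get_calibration("wrist"); p,d=get_image("wrist")
cv2.imwrite("pics/w1.png",p[:,:,::-1]); np.savez("w1.npz",p=p,d=d,K=c["intrinsics"],T=c["world_from_camera"])
print(np.round(c["world_from_camera"],3)); print(observe()["time_s"],observe()["eef_pos"],observe()["q"],observe()["ft_force"])
```

```text
scene0 R [(500, 0), (504, 5, np.float64(265.1), np.float64(202.8)), (508, 14, np.float64(265.4), np.float64(200.8)), (512, 14, np.float64(266.4), np.float64(198.5)), (516, 19, np.float64(266.0), np.float64(194.1)), (520, 14, np.float64(264.5), np.float64(189.9)), (524, 10, np.float64(263.7), np.float64(187.4)), (528, 4, np.float64(263.6), np.float64(186.3)), (532, 8, np.float64(263.8), np.float64(189.5)), (536, 6, np.float64(264.5), np.float64(191.3)), (540, 5, np.float64(264.3), np.float64(201.1)), (544, 8, np.float64(264.7), np.float64(203.5)), (548, 12, np.float64(264.7), np.float64(205.0)), (552, 6, np.float64(266.9), np.float64(205.6)), (556, 10, np.float64(264.5), np.float64(205.1)), (560, 7, np.float64(265.2), np.float64(205.3)), (564, 5, np.float64(265.5), np.float64(206.0)), (568, 12, np.float64(265.0), np.float64(205.2))]
scene0 L [(500, 0), (504, 8, np.float64(328.1), np.float64(203.3)), (508, 17, np.float64(328.6), np.float64(200.2)), (512, 18, np.float64(329.6), np.float64(195.9)), (516, 12, np.float64(329.1), np.float64(192.8)), (520, 17, np.float64(328.9), np.float64(1
[... 2302 characters left out ...]
1.70217393]
[ 4.05210014e-01  8.40398641e-02  1.55080387e+00 -4.44089210e-16
  1.50674892e+00 -1.16558631e+00]
3.141592653589793 [-5.99473083e-01  1.92288811e-01  1.59956412e+00 -4.44089210e-16
  1.34973973e+00  9.71323243e-01]
[-1.31377605e-01  1.25024430e-01  1.50658014e+00 -4.44089210e-16
  1.50998808e+00  1.43941872e+00]
[0.40521001 0.08403986 1.55080387 0.         1.50674892 1.97600634]
[[ 0.002  0.965  0.263  0.476]
 [ 1.    -0.002 -0.001 -0.276]
 [-0.     0.263 -0.965  0.382]
 [ 0.     0.     0.     1.   ]]
2.125 [ 0.54072545 -0.27500581  0.2399226 ] [-6.00396173e-01  1.71471246e-01  1.56656758e+00 -5.22890198e-05
  1.40367031e+00 -2.17006945e+00] [-0.3187099   0.01103526  1.14982756]
```

View pics/w1.png

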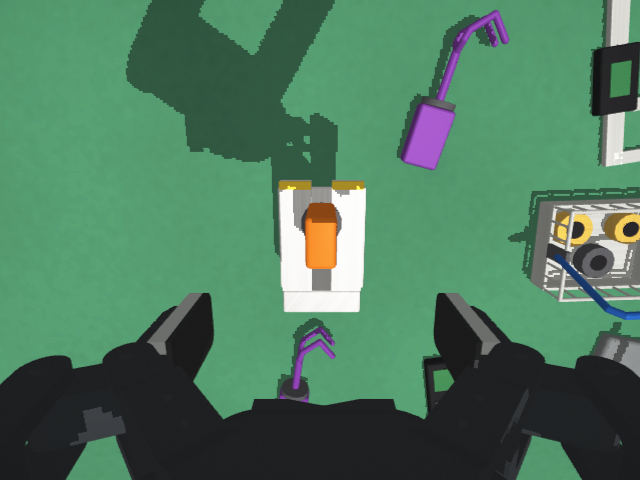

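Wrist view: the handle is at (321,236), upright in the rest's slot with the yellow ridges at (294,185) and (348,185). The purple look-alikes lie on the table, clear of it. I'll refine the handle position from this view and grasp it.

Run:
```python
from h import *
p,X,ok=load("w1"); H=hue(p); h,s,v=[H[...,i].astype(int) for i in range(3)]
om=ok&(h<18)&(s>120)&(v>180)&(X[...,2]>.15)
P=X[om]; print(stat(P)); print(cv2.minAreaRect((P[:,:2]*1e3).astype(np.float32)))
pl=ok&(s<40)&(abs(X[...,2]-.1)<.005)&(abs(X[...,1]+.275)<.06); print(cv2.minAreaRect((X[pl][:,:2]*1e3).astype(np.float32)))
b=ok&(h>100)&(h<128)&(s>130); print(stat(X[b]))
```

```text
(1399, [[527.0, -287.0, 160.0], [541.0, -279.0, 161.0], [556.0, -269.0, 163.0]])
((540.9129638671875, -278.5452880859375), (19.306028366088867, 32.55143737792969), 88.56723022460938)
((563.455810546875, -278.29217529296875), (64.14762115478516, 109.4898910522461), 89.7923583984375)
(752, [[586.0, -58.0, 49.0], [602.0, -55.0, 104.0], [610.0, -39.0, 127.0]])
```

Run:
```python
from h import *
from plant import *
def S(t): o=observe(); print(t,round(o["time_s"],2),np.round(o["eef_pos"],4),np.round(o["ft_force"],1),np.round(o["torque"],2),round(o["opening"],4))
S("start")
print(move_l([.541,-.277,.116],feed=.12,max_force=12)); S("down")
gripper_to(.015,f_grip=100); hold(.2); S("grip")
print(move_l([.541,-.277,.131],feed=.04,max_force=15)); S("up")
print(move_l([.440,-.277,.131],feed=.08,max_force=12)); S("out")
```

```text
start 2.12 [ 0.5407 -0.275   0.2399] [-0.3  0.   1.1] [0.01 0.03 0.01] 0.0856
False
down 3.31 [ 0.5417 -0.2774  0.1171] [-0.4  0.2  0.1] [ 0.01 -0.03  0.05] 0.0854
grip 4.12 [ 0.5412 -0.2772  0.1163] [-0.7 -0.2  3.7] [-0.01 -0.01 -0.01] 0.0196
False
up 4.65 [ 0.5411 -0.277   0.1312] [ 0.3 -0.1 -0.2] [-0.09  0.03  0.  ] 0.0191
False
out 6.06 [ 0.4404 -0.2771  0.1311] [-1.3  0.6 -1.5] [-0.05  0.04 -0.01] 0.0186
```

```bash
cat >> h.py <<'E'
from plant import *
def S(t): o=observe(); print(t,round(o["time_s"],2),np.round(o["eef_pos"],4),np.round(o["ft_force"],1),np.round(o["torque"],2),round(o["opening"],4))
def snap(n,name):
    c=get_calibration(n); p,d=get_image(n)
    cv2.imwrite(f"pics/{name}.png",p[:,:,::-1]); np.savez(name+".npz",p=p,d=d,K=c["intrinsics"],T=c["world_from_camera"])
E
python3 - <<'E'
from h import *
move_l([.44,-.277,.29],feed=.2); S("up")
movep([.50,.008,.29],[0,np.pi/2,.02]); 
move_l([.535,.008,.187],feed=.15); hold(.3); S("pre")
snap("scene","s2"); snap("wrist","w2")
a=cv2.imread("pics/s2.png")[130:330,230:430]; b=cv2.imread("pics/w2.png")
cv2.imwrite("pics/c2.png",np.hstack([cv2.resize(a,(400,400),interpolation=cv2.INTER_CUBIC),cv2.resize(b,(400,300)).copy() if 0 else cv2.copyMakeBorder(cv2.resize(b,(400,300)),0,100,0,0,cv2.BORDER_CONSTANT)]))
p,X,ok=load("s2"); H=hue(p); h,s,v=[H[...,i].astype(int) for i in range(3)]
x,y,z=np.moveaxis(X,-1,0)
b=ok&(h>105)&(h<128)&(s>130)&(abs(y)<.15)&(x>.4)&(x<.8); B=X[b]; print(stat(B),stat(B[(B[:,2]>.115)]), stat(B[B[:,2]<.06]))
hk=ok&(x>.48)&(x<.585)&(abs(y-.008)<.03)&(z>.085)&~b
print("hook",stat(X[hk]),stat(X[hk&(z<.12)]))
E
```

```text
up 7.0 [ 0.4395 -0.2765  0.2885] [-0.8 -0.8 -1.5] [-0.06 -0.02  0.01] 0.0189
pre 9.29 [0.5353 0.008  0.1879] [ 0.4  1.3 -1.3] [-0.06 -0.02 -0.02] 0.019
(350, [[537.0, -53.0, 2.0], [607.0, -3.0, 124.0], [611.0, 69.0, 129.0]]) (230, [[604.0, -51.0, 118.0], [608.0, 2.0, 126.0], [611.0, 67.0, 129.0]]) (27, [[455.0, -53.0, -2.0], [587.0, -50.0, 50.0], [591.0, 68.0, 58.0]])
hook (8433, [[535.0, -20.0, 126.0], [565.0, 7.0, 378.0], [575.0, 36.0, 492.0]]) (138, [[535.0, -5.0, 98.0], [545.0, 1.0, 110.0], [571.0, 23.0, 119.0]])
```

View pics/c2.png

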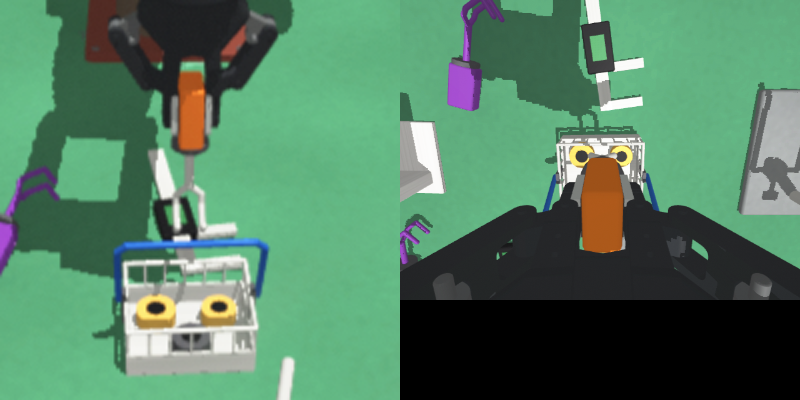

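Left crop: the hook's feet (195,215) are behind the blue bar (190,245) and centred on it; the grip is intact (right crop). Depth puts the foot tips at x 0.571, z 0.116 and the bar centre at about (0.605, 0.008, 0.124), leaning +x. The tips therefore pass about 6 mm under the bar.

Run:
```python
from h import *
move_l([.535,.008,.185],feed=.05)
print(move_l([.588,.008,.185],feed=.06,max_force=5)); S("under")
print(move_l([.588,.008,.2065],feed=.04,max_force=4)); S("raised")
px=.5845
for a in (.18,.09,0.):
    bx,bz=px+.08*np.sin(a),.048+.08*np.cos(a)
    print(move_l([bx-.018,.008,bz+.0828],feed=.04,max_force=6))
S("arc")
print(move_l([px-.018,.008,.216],feed=.02)); hold(.2); S("+5")
snap("scene","s3")
a=cv2.imread("pics/s3.png")[130:330,230:430]
cv2.imwrite("pics/c3.png",cv2.resize(a,(500,500),interpolation=cv2.INTER_CUBIC))
```

```text
False
under 10.68 [0.5877 0.0081 0.1849] [-0.7 -0.1 -1.2] [0.03 0.01 0.02] 0.0189
False
raised 11.36 [0.588  0.008  0.2066] [-0.4 -0.1 -1.3] [0.03 0.04 0.06] 0.0191
False
False
False
arc 12.37 [0.5662 0.008  0.2108] [-0.4  0.4 -1.5] [ 0.02  0.07 -0.02] 0.0188
False
+5 12.97 [0.5664 0.008  0.2157] [-0.  -1.2 -3.6] [0.04 0.02 0.04] 0.0188
```

View pics/c3.png

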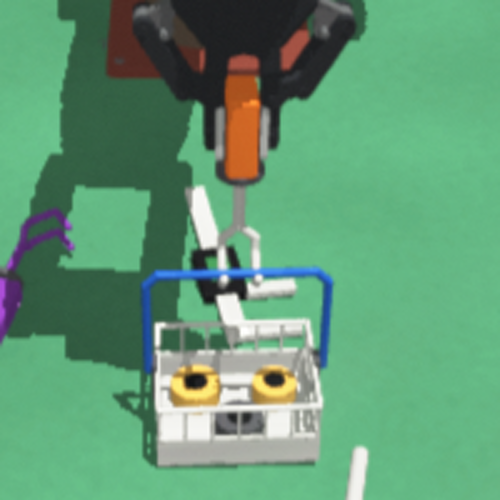

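The crop shows the bar (240,272) lying in both feet, with the foot tips in front of it and the bail upright. I'll lift slowly, check, then carry it round to in front of the prongs.

Run:
```python
from h import *
R=[0,np.pi/2,.02]
move_l([.5665,.008,.226],feed=.02); hold(.3); S("lift15")
move_l([.5665,.008,.311],feed=.06); hold(.3); S("high")
move_l([.412,.10,.311],feed=.08); S("a")
move_l([.412,.297,.311],feed=.08); hold(1.0); S("front")
snap("scene","s4"); snap("top","t4")
p,X,ok=load("s4"); H=hue(p); h,s,v=[H[...,i].astype(int) for i in range(3)]
x,y,z=np.moveaxis(X,-1,0)
b=ok&(h>105)&(h<128)&(s>130)&(abs(y-.3)<.15)&(x>.3)&(x<.6); B=X[b]; print(stat(B)); Q=B[B[:,2]>.21]; print(stat(Q),line(Q))
cv2.imwrite("pics/c4.png",cv2.resize(cv2.imread("pics/s4.png")[80:330,400:640],(576,600),interpolation=cv2.INTER_CUBIC))
```

```text
lift15 13.97 [0.5664 0.008  0.2258] [ 0.3  0.4 -3.8] [-0.04  0.03  0.03] 0.0189
high 15.84 [0.5664 0.008  0.3108] [ 0.  -0.9 -4.2] [ 0.07  0.03 -0.05] 0.0192
a 18.24 [0.4122 0.0999 0.311 ] [-0.1  0.  -5.4] [-0.01  0.04 -0.01] 0.019
front 21.85 [0.412 0.297 0.311] [-0.3 -0.6 -5.7] [-0.01  0.06 -0.01] 0.0187
(201, [[429.0, 235.0, 149.0], [432.0, 247.0, 226.0], [438.0, 352.0, 231.0]])
(127, [[428.0, 236.0, 214.0], [432.0, 280.0, 228.0], [439.0, 353.0, 231.0]]) (array([0.4319, 0.2863, 0.227 ]), array([ 0.019, -0.999, -0.043]))
```

View pics/c4.png

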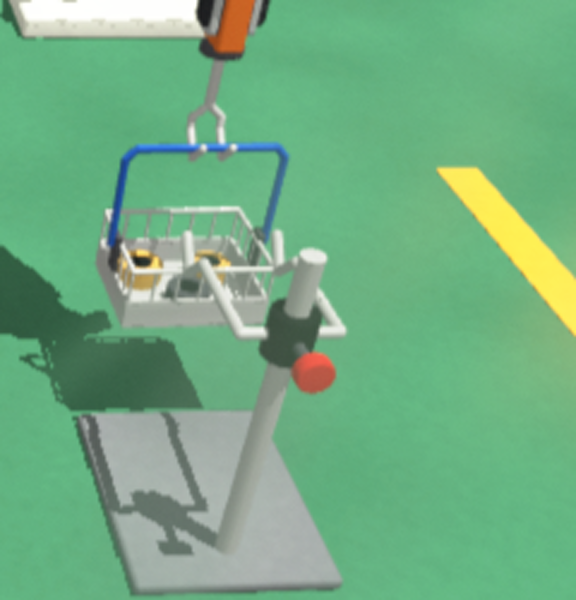

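The basket hangs level, bar at (205,150) in both feet, in front of the prong tips at (187,235) and (278,235). By depth the bar is about 20 mm above the tips, so I'll move in over the notches and then lower.

Run:
```python
from h import *
print(move_l([.506,.297,.311],feed=.06,max_force=5)); hold(.5); S("over")
snap("scene","s5"); snap("top","t5")
for n in("s5","t5"):
    p,X,ok=load(n); H=hue(p); h,s,v=[H[...,i].astype(int) for i in range(3)]
    x,y,z=np.moveaxis(X,-1,0)
    b=ok&(h>105)&(h<128)&(s>130)&(abs(y-.3)<.15)&(x>.4)&(x<.65); B=X[b]; Q=B[(B[:,2]>.217)&(abs(B[:,1]-.297)<.045)]; print(stat(B),stat(Q),line(Q))
print(move_l([.506,.297,.284],feed=.04,max_force=5)); S("low")
for zz in(.279,.276,.2735,.271):
    print(move_l([.506,.297,zz],feed=.02)); hold(.1); S(zz)
```

```text
False
over 24.17 [0.506 0.297 0.311] [ 0.4  0.1 -3.9] [ 0.03  0.05 -0.04] 0.0188
(184, [[522.0, 235.0, 178.0], [526.0, 266.0, 227.0], [529.0, 357.0, 230.0]]) (78, [[522.0, 254.0, 226.0], [525.0, 299.0, 228.0], [528.0, 341.0, 231.0]]) (array([0.5251, 0.2963, 0.2285]), array([ 0.021, -1.   , -0.011]))
(50, [[521.0, 246.0, 226.0], [523.0, 265.0, 229.0], [525.0, 286.0, 232.0]]) (42, [[521.0, 254.0, 226.0], [523.0, 267.0, 229.0], [525.0, 286.0, 232.0]]) (array([0.5232, 0.2682, 0.2294]), array([-0.021,  0.998,  0.058]))
False
low 25.09 [0.5061 0.2971 0.2842] [ 1.  -0.1 -5.2] [-0.02  0.02  0.03] 0.0187
False
0.279 25.59 [0.506 0.297 0.279] [ 0.2 -0.6 -4.8] [ 0.05  0.04 -0.01] 0.0188
False
0.276 25.99 [0.5063 0.2971 0.2762] [ 0.7  0.3 -3.4] [ 0.09 -0.3   0.02] 0.019
False
0.2735 26.37 [0.5061 0.2971 0.2737] [ 0.7 -0.2 -2.1] [ 0.05 -0.28  0.02] 0.0189
False
0.271 26.74 [0.5059 0.297  0.271 ] [-0.3 -0.8 -1. ] [-0.05  0.    0.01] 0.0191
```

Run:
```python
from h import *
print(move_l([.506,.297,.249],feed=.03,max_force=5)); hold(.3); S("below")
snap("scene","s6"); snap("top","t6")
for n in("s6","t6"):
    p,X,ok=load(n); H=hue(p); h,s,v=[H[...,i].astype(int) for i in range(3)]
    x,y,z=np.moveaxis(X,-1,0)
    b=ok&(h>105)&(h<128)&(s>130)&(abs(y-.3)<.15)&(x>.4)&(x<.65); B=X[b]; Q=B[(B[:,2]>.17)&(abs(B[:,1]-.297)<.045)]; print(stat(B),stat(Q),line(Q))
cv2.imwrite("pics/c6.png",cv2.resize(cv2.imread("pics/s6.png")[130:330,420:600],(540,600),interpolation=cv2.INTER_CUBIC))
```

```text
False
below 27.93 [0.5061 0.297  0.2492] [ 0.4  0.2 -1. ] [-0.02  0.01 -0.  ] 0.0193
(107, [[524.0, 235.0, 114.0], [528.0, 266.0, 192.0], [532.0, 332.0, 195.0]]) (63, [[524.0, 254.0, 191.0], [527.0, 301.0, 193.0], [530.0, 333.0, 196.0]]) (array([0.5267, 0.2993, 0.1932]), array([-0.018,  1.   , -0.001]))
(37, [[521.0, 243.0, 82.0], [526.0, 263.0, 194.0], [538.0, 305.0, 236.0]]) (27, [[524.0, 253.0, 190.0], [526.0, 264.0, 194.0], [527.0, 276.0, 196.0]]) (array([0.5254, 0.2643, 0.1935]), array([ 0.026, -0.997, -0.067]))
```

View pics/c6.png

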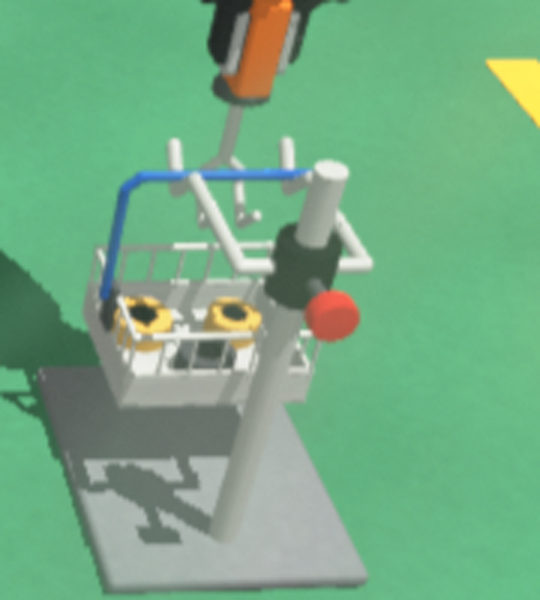

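Bar (240,176) lies level across both prongs. Depth puts its centre at z 0.1907 (expected 0.191), the hook's feet are free below it and the force is back to the tool's own weight. Now I'll withdraw along -x and return the tool.

Run:
```python
from h import *
print(move_l([.42,.297,.249],feed=.06,max_force=4)); S("back")
move_l([.42,.297,.31],feed=.15); move_l([.42,.1,.31],feed=.2)
movep([.44,-.277,.29],[0,np.pi/2,0]); move_l([.43,-.277,.132],feed=.15); hold(.3); S("pre-rest")
snap("scene","s7"); snap("wrist","w7")
p,X,ok=load("s7"); H=hue(p); h,s,v=[H[...,i].astype(int) for i in range(3)]
x,y,z=np.moveaxis(X,-1,0)
hk=ok&(x>.39)&(x<.49)&(abs(y+.277)<.03)&(z>.02)&(z<.09); print("hook low",stat(X[hk]))
om=ok&(h<14)&(s>180)&(v>120)&(y<-.15)&(x>.35)&(x<.6); print("handle",stat(X[om]))
cv2.imwrite("pics/c7.png",np.hstack([cv2.resize(cv2.imread("pics/s7.png")[120:330,80:260],(430,500),interpolation=cv2.INTER_CUBIC),cv2.resize(cv2.imread("pics/s7.png")[130:330,420:600],(360,500))]))
```

```text
False
back 29.61 [0.4203 0.2969 0.249 ] [ 0.5  0.7 -1.2] [-0.01 -0.01 -0.03] 0.019
pre-rest 34.22 [ 0.4303 -0.2772  0.1325] [ 0.5  1.  -0.8] [ 0.01  0.04 -0.01] 0.0189
hook low (128, [[427.0, -290.0, 52.0], [432.0, -276.0, 68.0], [465.0, -263.0, 89.0]])
handle (347, [[424.0, -285.0, 125.0], [444.0, -275.0, 158.0], [448.0, -266.0, 179.0]])
```

View pics/c7.png

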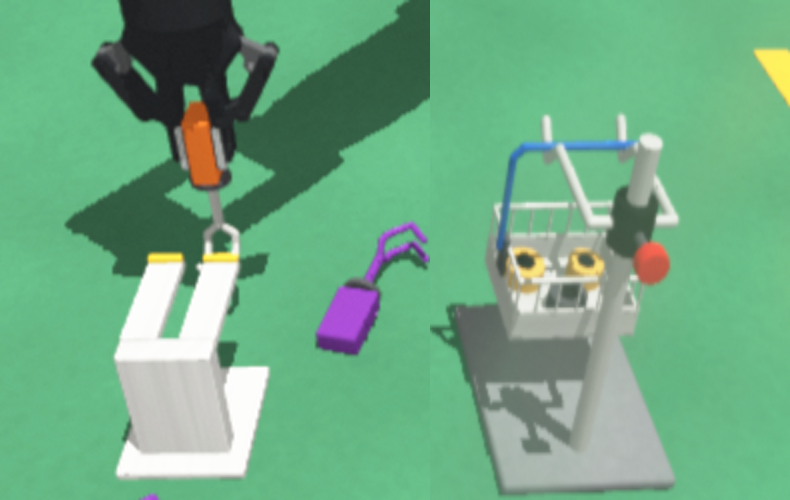

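Left: the tool is upright in front of the slot at (195,258), aligned as when it came out. Right: the basket hangs still and upright on both prongs. I'll insert it, set it down and release.

Run:
```python
from h import *
f=move_l([.5412,-.277,.132],feed=.06,max_force=5); S("in"); print(f)
if not f:
    print(move_l([.5412,-.277,.1163],feed=.03,max_force=5)); hold(.2); S("set")
    gripper_to(.045); hold(.2); S("open1"); gripper_to(.085); 
    move_l([.5412,-.277,.26],feed=.1); S("clear")
    hold(.3); snap("wrist","w8"); move_l([.43,-.30,.30],feed=.2); hold(.5)
    snap("scene","s8")
    p,X,ok=load("s8"); H=hue(p); h,s,v=[H[...,i].astype(int) for i in range(3)]
    x,y,z=np.moveaxis(X,-1,0)
    om=ok&(h<14)&(s>180)&(v>120)&(y<-.15)&(x>.35)&(x<.65); print("handle",stat(X[om]))
    b=ok&(h>105)&(h<128)&(s>130)&(abs(y-.3)<.15)&(x>.4)&(x<.65)&(z>.17); print("bar",stat(X[b]))
    S("end")
```

```text
in 36.32 [ 0.541 -0.277  0.132] [ 0.7 -0.2 -0.9] [0.01 0.05 0.04] 0.0189
False
True
set 37.03 [ 0.5408 -0.2768  0.1163] [-0.   0.2  5.9] [-0.04  0.05  0.01] 0.0191
open1 37.6 [ 0.5401 -0.2763  0.1153] [ 0.2 -0.4 -0.3] [ 0.01 -0.07 -0.01] 0.0448
clear 39.67 [ 0.5408 -0.2768  0.259 ] [-0.9  0.3 -0.1] [-0.03 -0.01  0.03] 0.0849
handle (444, [[526.0, -284.0, 109.0], [554.0, -271.0, 136.0], [558.0, -265.0, 161.0]])
bar (63, [[524.0, 237.0, 185.0], [527.0, 291.0, 193.0], [530.0, 332.0, 195.0]])
end 41.32 [ 0.4301 -0.2999  0.2999] [-0.1  0.7 -0.6] [-0.01 -0.02 -0.07] 0.0851
```

View pics/s8.png

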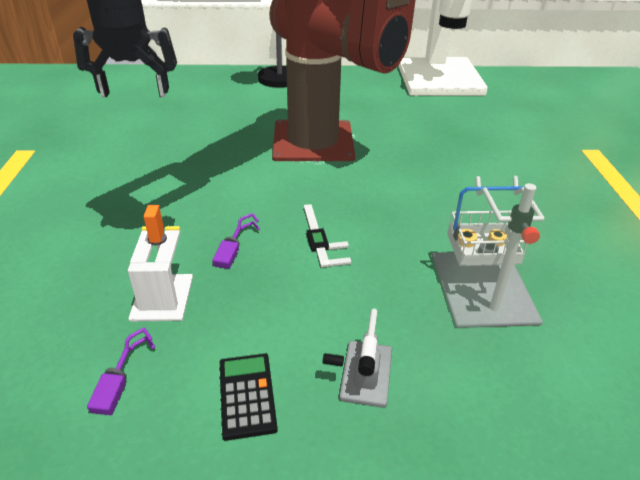

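The tool is back in its rest at (153,225), where it started. The basket hangs on both prongs at (487,235), and the bystanders and look-alikes have not moved. I'm handing in.

```bash
python3 -c "
from plant import *
job_done(); print(observe()['time_s'])"
```

```text
the job is handed in; nothing more can be done
the job is handed in; nothing more can be done
```

The job is done and handed in at about 41 s of the 72 s limit. I took the orange hook out of its rest, caught the bail from behind, swung it upright and carried the basket round to the stand. I lowered the bar into both notches, dropped the hook clear and drew it back, then hung it in its rest again. The gripper stayed clear of the basket throughout.

**Last checks:**
- **Basket:** it hangs upright and still. The bar is level, with its centre at z about 0.191 m, as expected for notches about 181 mm high.
- **Hook:** its handle is within about 3 mm of its starting readings. Setting it down gave a contact force of about 6 N.
- **Other items:** the micrometer stand, calculator, caliper and both purple look-alikes look unmoved in the final picture. I checked those by eye and did not measure them.

**Disagreements:** the camera views differed by 2 to 4 mm on the handle's y position, and one reading of the carried bar showed a slight tilt. A later scene-camera reading showed it close to level. The wrist force readings varied by about 1 N.

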